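# Roll the long four-way tube rack over to its microtube side

## Robot

A 6-joint arm with a two-finger parallel gripper is mounted at the origin on a cart in front of the work surface, level with it; the furniture and walls round the work are solid. World frame = base frame: x ahead of the robot, y to its left, z up, the work surface at z = 0. Lengths are in m, angles in rad, forces in N, time in s.
With the tool pointing down it reaches from about 0.25 to 0.85 m from the base axis. Payload 12.5 kg.
Tool frame: the origin (TCP) lies midway between the tips of the shut fingers; the grasp point (between the pads) lies 19 mm behind it; z points along the fingers, y is the line along which they close (so a half turn about z gives the same grasp; the last joint's range is limited). The gripper opens to 93 mm and grips with 3 to 60 N. Pads are 15 mm wide; open, the fingers measure 128 mm over their backs; the gripper's body (75 mm by 188 mm) begins 65 mm behind the grasp point.
Start: joints at [1.139, 0.351, 1.652, -0, 1.139, -0.085], TCP at [0.187, 0.517, 0.219] pointing down, gripper open.
Joint ranges: [-2.75, 2.75], [-0.79, 2.1], [0.01, 2.65], [-1.57, 4.71], [0.07, 3.14], [-2.87, 2.87]. Speed limits (rad/s): [2.22, 2.22, 2.79, 3.14, 3.14, 3.14].

## Interface

Orientations are given as [roll, pitch, yaw] about the fixed x, y, z axes, in that order (R = Rz(yaw) Ry(pitch) Rx(roll)).
In Python, from plant import bot gives the robot as it stands. The module is installed in compiled form; this text tells all that it offers.
- The arm moves only by the tool carry_out, never from a script. Its arguments are lists of equal length, an entry for each row: "travel": the shift along the tool's x, y, z in mm, a list of three; "turn": the turn about the tool's z in rad. In form: {"travel": [[dx, dy, dz], ...], "turn": [turn, ...]}. A call has 1 to 10 rows; each row is the pose to reach, as a shift and turn from the pose commanded when the call began, along the tool's axes at that moment; what a row does not reach only later rows make up. A row lasts 1/10 s, in which the tool goes at most 50 mm and 8.59 degrees, less where a joint would pass 70% of its speed; a pose out of reach is approached as far as the arm can. A call with a gripper value outside its range is refused whole. "grip" is the gripper command: -1 is shut, 1 is fully open, values between are in proportion, set as the call begins (left out, the last holds). The fingers move at their own pace and stop on an object; "grip_force" is the grip in N (left out, the last holds). Time passes only in rows, so rows that repeat a pose let the fingers close. It gives the time, the measured TCP pose, the force, the opening and the grip force at its end, in the units of the state.
- bot.sense(): the state, without advancing time (a new reading comes with each control period).
- bot.get_image(name): name is "scene" or "top" or "wrist"; returns a dict with "frame" (480x640x3 uint8, blue, green, red), "mtx" (3x3 intrinsics, pixels), "view" (4x4, takes a point from world to camera coordinates); the wrist camera has in their place "T_tool_cam" (4x4, takes a point from camera to tool coordinates, whose origin is the TCP and whose axes are the flange's). Camera axes: x right, y up, looking along -z (the intrinsics and any distortion apply to the point x, -y, -z); pixel columns grow to the right and rows downward; lengths in m; the calibration is good to about 2 mm. The wrist camera is an equidistant fisheye: a pixel r from the principal point sees the ray r / f radians off the axis. A picture is of the moment at which its call begins: read the wrist's pose just before it. There is no depth.
- bot.job_done(): hands the job in; it is judged then, once.
Trained networks look in a picture, given as the dict that the camera call returned (one of the last four; its "shot" number tells which), for a name from the list of things; names that differ only in an ending like _2 or _b are one class to them, and where a whole thing is asked for, a point or a joint stands for the part that bears it (a point fixed in the world has none). Each returns a list of dicts, best first, with "p" (0 to 1); they miss things now and then, are a little off and sometimes report something else, mostly with a low value. They report only what shows in the picture. A call takes as long as a camera call.
- bot.boxes_of(picture, target): "at" ([column, row] in pixels, amid what is visible of it).
- bot.pinpoint(picture, target): "at" ([column, row] in pixels: a listed point, or the origin of a listed thing).
The state is a dict: "t": time; "qpos": joint angles; "dq": joint speeds; "effort": joint torques, N m; "tool_pos": TCP position; "tool_rot": TCP orientation; "ft_force": force on the tool from outside, world axes, zero at the start; "wrist_torque": the same for the moment, N m; "finger_gap": finger opening in m; "grip_force": force on a finger pad.
Only numpy, scipy, OpenCV 4.12 (cv2) and the standard library are available. Lean on these libraries where they do the work, as an engineer would, in place of code of your own. Each camera call takes 0.05 s, during which the arm holds its last target. There are 200 camera calls.

## Task

Two grey four-way tube racks lie on the bench mat with their large tube holes up. Turn the longer one over for microtubes: roll it over one side and then over one more, staying down on the bench rather than being picked up, so that the side now underneath ends on top and the rack lies flat. Leave the shorter rack where it is.

Things in the scene. Friction and masses are not known exactly. Their poses are not given: they have to be found in the camera images.
- long_rack_mid (a point): centre of the longer rack: grey square bar 50 x 50 x 120 mm, 0.08 to 0.17 kg, loose. y along its length; at the start z points up out of the side with three 29 mm holes, x away from the robot within 32 degrees. The side with two rows of six 11 mm holes is underneath (-z) and must end up on top. Pushed high on its near side along an arc it tips about its far lower edge; past 45 degrees it falls over.
- short_rack_mid (a point): centre of the shorter rack, which must stay put: the same grey 50 x 50 mm square bar but 82 mm long, with two large holes on top; loose; same axes.
- bench_mat: black non-slip rubber mat (friction about 1) under both racks, 300 mm along x, 580 mm along y, 2 mm thick, fixed; origin at the centre of its underside. Beyond each rack (away from the robot) it is clear for two rolls of 50 mm each.

How it is judged:
By the outcome, as a careful person would: the job done as asked, in the order asked, and still so for the second after the job is handed in, with the robot touching nothing.
It also fails if it takes over 42 s, if anything falls off the work surface, if the arm or the gripper's body presses on something with over 40 N, if the wrist force passes 120 N, or if a joint passes its speed limit or range.

## Working session

There is one attempt and no reset: what is moved stays moved. The work goes in short steps, Python scripts to look and compute and a tool call to move; the robot and the scene stay as the last step left them, time stands still between calls to the robot, and variables do not carry over. Pictures are saved under pics/ and viewed, at most 10 in all, crops included, and the job is handed in when it is done.

Besides the shell and the picture viewer there is one more tool, called after "Call:" by a JSON object that holds its "api" and its "payload". carry_out: Moves the arm, as the interface text tells. Its arguments: {"type":"object","properties":{"travel":{"type":"array","items":{"type":"array","items":{"type":"number"}}},"turn":{"type":"array","items":{"type":"number"}},"grip":{"type":"number"},"grip_force":{"type":"number"}},"required":["travel","turn"]}

```bash
mkdir -p pics; cat > h.py <<'E'
import numpy as np, cv2
from plant import bot
def ray(p,uv):
    K=np.array(p["mtx"]);V=np.array(p["view"])
    d=np.linalg.inv(K)@np.array([uv[0],uv[1],1.]);d=np.array([d[0],-d[1],-d[2]])
    R=V[:3,:3];return -R.T@V[:3,3],R.T@d
def atz(p,uv,z):
    c,d=ray(p,uv);return c+d*(z-c[2])/d[2]
def proj(p,P):
    V=np.array(p["view"]);q=V[:3,:3]@np.array(P)+V[:3,3];q=np.array(p["mtx"])@np.array([q[0],-q[1],-q[2]]);return q[:2]/q[2]
E
python3 - <<'E'
from h import *
print(bot.sense())
for n in("top","scene"):
    p=bot.get_image(n);cv2.imwrite(f"pics/{n}0.png",p["frame"])
    print(n,p.keys(),np.round(ray(p,(320,240)),2))
    for t in("long_rack_mid","short_rack_mid","bench_mat"):
        for d in bot.pinpoint(p,t)[:3]: print(t,d,np.round(atz(p,d["at"],0.027),3))
E
```

```text
{'t': 0.0, 'qpos': array([ 1.13942450e+00,  3.51267204e-01,  1.65244288e+00, -7.42540945e-06,
        1.13909948e+00, -8.45930267e-02]), 'dq': array([-0.00085013, -0.00047274, -0.00028131, -0.00066725, -0.00019525,
       -0.00106415]), 'effort': array([-3.02895744e-03, -4.97322214e+01, -2.85234708e+01,  6.97476044e-02,
        2.58191727e-02, -7.29170665e-05]), 'tool_pos': array([0.18675328, 0.51694459, 0.21807733]), 'tool_rot': array([-3.14037952e+00, -9.61035142e-05,  2.79481690e+00]), 'ft_force': array([-0.05564099, -0.80968653, -0.0175295 ]), 'wrist_torque': array([ 0.04457459, -0.01563719, -0.02352511]), 'grip_force': 0.0, 'finger_gap': 0.09276412911316677}
top dict_keys(['frame', 'mtx', 'view', 'shot']) [[ 0.18  0.2   0.9 ]
 [ 0.34 -0.08 -0.94]]
long_rack_mid {'at': [379.4, 221.7], 'p': 0.69} [0.503 0.021 0.027]
short_rack_mid {'at': [229.7, 240.6], 'p': 0.61} [0.525 0.276 0.027]
bench_mat {'at': [307.9, 221.0], 'p': 0.88} [0.531 0.14  0.027]
scene dict_keys(['frame', 'mtx', 'view', 'shot']) [[ 0.25 -0.42  0.76]
 [ 0.28  0.59 -0.76]]
long_rack_mid {'at': [349.5, 291.9], 'p': 0.74} [0.508 0.035 0.027]
short_rack_mid {'at': [295.6, 181.2], 'p': 0.97} [0.528 0.276 0.027]
bench_mat {'at': [339.6, 243.8], 'p': 0.82} [0.535 0.122 0.027]
```

View pics/top0.png

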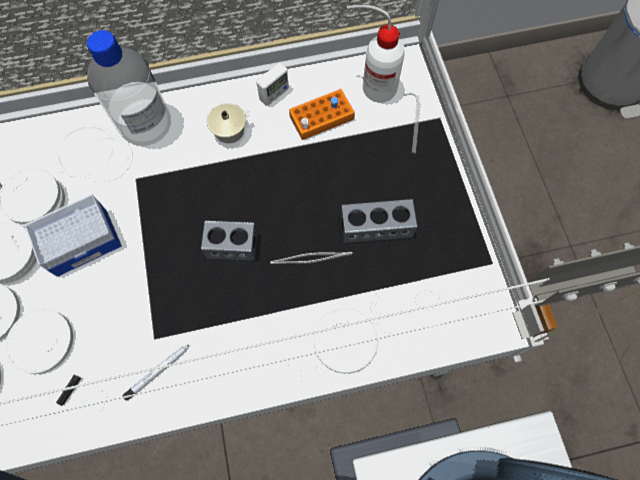

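View pics/scene0.png

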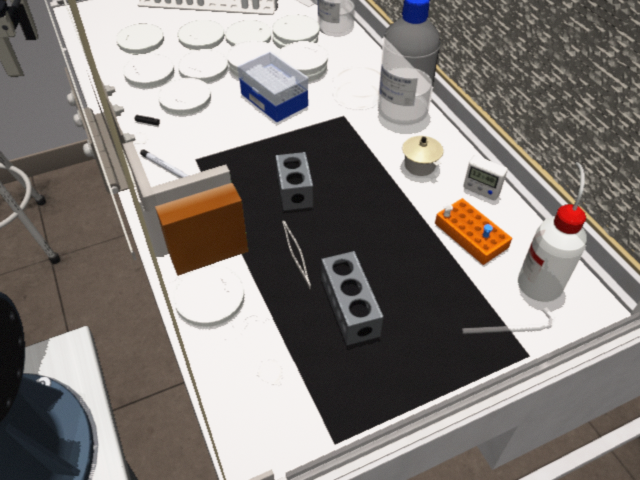

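Both racks show clearly: the long one at about (379,218) in the top view and (351,297) in the scene view, the short one at (229,239) and (295,181). There are also tweezers on the mat, and an orange item with a frame in front. I'll get the corners from crops and check where the frame is.

```bash
python3 - <<'E'
from h import *
t=bot.get_image("top");s=bot.get_image("scene")
print(proj(t,[.187,.517,.219]),proj(s,[.187,.517,.219]),proj(t,[0,0,0.0]),proj(s,[0,0,0]))
c,d=ray(t,(545,318));c2,d2=ray(s,(200,230))
A=np.stack([d,-d2],1);l=np.linalg.lstsq(A,c2-c,rcond=None)[0];print("orange",c+d*l[0],c2+d2*l[1])
def blk(img,x,y,w,h,k): return cv2.resize(img[y:y+h,x:x+w],None,fx=k,fy=k,interpolation=cv2.INTER_CUBIC)
a=blk(t["frame"],330,185,100,70,5);b=blk(s["frame"],310,240,80,110,5)
o=np.zeros((560,800,3),np.uint8);o[:350,:400]=a[:,:400] if 0 else cv2.resize(a,(400,280)).repeat(1,0)[:350] if 0 else 0
o[:280,:400]=cv2.resize(a,(400,280));o[:550,400:800]=b
cv2.imwrite("pics/crop.png",o)
E
```

```text
[ 39.51313667 503.97489042] [24.19545366 54.94152238] [483.27754736 542.98193117] [-11.85481948 467.63091232]
orange [ 0.24448686 -0.05210157  0.34179798] [ 0.30364321 -0.0528393   0.34940279]
```

View pics/crop.png

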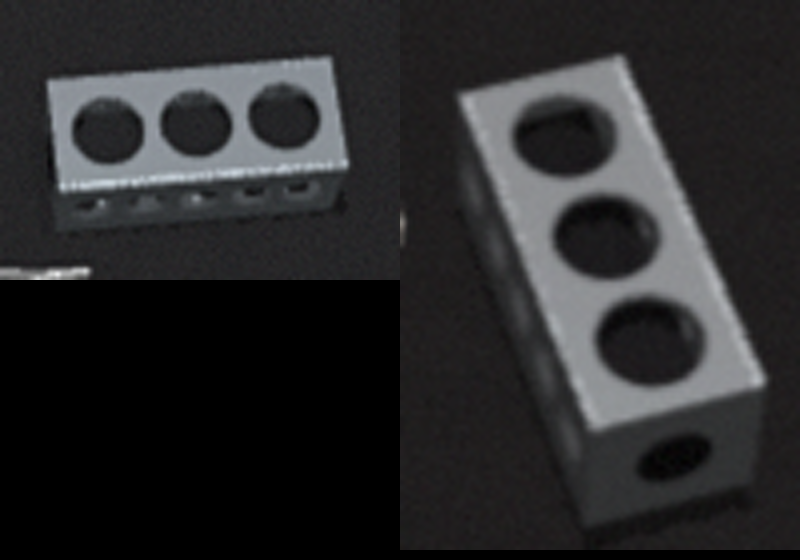

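The crop gives clean top-face corners. Next I'll solve the pose and look at the orange and grey structure.

```bash
python3 - <<'E'
from h import *
t=bot.get_image("top");s=bot.get_image("scene")
for n,p,C in(("top",t,[(342,205),(413.2,199.5),(417,225.7),(345,232.5)]),("scene",s,[(321.6,259),(354.8,251),(383.2,316.4),(348.8,326)])):
    W=np.array([atz(p,c,.052) for c in C])
    print(n,np.round(W*1000,1).tolist(),"mean",W.mean(0).round(4),"len",np.linalg.norm(np.roll(W,-1,0)-W,axis=1).round(4),"yaw via edges",[np.degrees(np.arctan2(e[1],e[0])).round(1) for e in np.roll(W,-1,0)-W])
for z in(0,.1,.2,.3,.4):print(z,"top orange",atz(t,(545,318),z).round(2),"scene orange",atz(s,(200,230),z).round(2),"topline L/R",atz(t,(100,382),z).round(2),atz(t,(500,300),z).round(2))
o=np.vstack([cv2.resize(s["frame"][120:300,90:290],(800,600))[:, :][:300*2:2,:],cv2.resize(t["frame"][260:380,420:580],(800,300))])
cv2.imwrite("pics/crop2.png",o)
E
```

```text
top [[536.5, 79.1, 52.0], [519.6, -40.5, 52.0], [472.4, -33.1, 52.0], [487.2, 86.0, 52.0]] mean [0.5039 0.0229 0.052 ] len [0.1208 0.0478 0.1201 0.0498] yaw via edges [np.float64(-98.0), np.float64(171.1), np.float64(82.9), np.float64(-8.0)]
scene [[488.6, 88.3, 52.0], [539.3, 81.7, 52.0], [522.4, -36.1, 52.0], [473.4, -30.4, 52.0]] mean [0.506  0.0259 0.052 ] len [0.0511 0.119  0.0493 0.1197] yaw via edges [np.float64(-7.5), np.float64(-98.2), np.float64(173.3), np.float64(82.7)]
0 top orange [ 0.29 -0.21  0.  ] scene orange [0.35 0.26 0.  ] topline L/R [0.35 0.52 0.  ] [ 0.33 -0.14  0.  ]
0.1 top orange [ 0.27 -0.16  0.1 ] scene orange [0.34 0.17 0.1 ] topline L/R [0.33 0.48 0.1 ] [ 0.31 -0.11  0.1 ]
0.2 top orange [ 0.26 -0.12  0.2 ] scene orange [0.32 0.08 0.2 ] topline L/R [0.31 0.45 0.2 ] [ 0.3  -0.07  0.2 ]
0.3 top orange [ 0.25 -0.07  0.3 ] scene orange [ 0.31 -0.01  0.3 ] topline L/R [0.29 0.41 0.3 ] [ 0.28 -0.03  0.3 ]
0.4 top orange [ 0.24 -0.03  0.4 ] scene orange [ 0.3 -0.1  0.4] topline L/R [0.27 0.38 0.4 ] [0.26 0.01 0.4 ]
```

View pics/crop2.png

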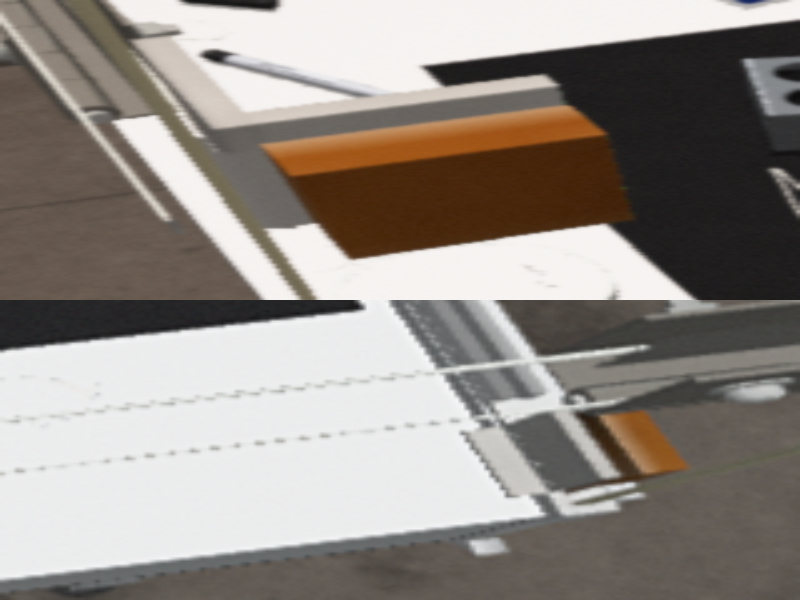

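```bash
python3 - <<'E'
from h import *
st=bot.sense()
t=bot.get_image("top");s=bot.get_image("scene");w=bot.get_image("wrist")
for z in(.3,.35,.4,.45,.5,.55,.6):
    print(z,"scene orange",atz(s,(200,230),z).round(3),"in top",proj(t,atz(s,(200,230),z)).round(),"| top orange",atz(t,(545,318),z).round(3),"in scene",proj(s,atz(t,(545,318),z)).round())
print(proj(s,[.29,-.21,0]),"bolts rail", [ (z,proj(s,atz(t,(600,272),z)).round().tolist()) for z in (0,.1,.2,.3,.4,.5)])
cv2.imwrite("pics/wrist0.png",w["frame"]);print(w["mtx"],w["T_tool_cam"])
E
```

```text
0.3 scene orange [ 0.311 -0.008  0.3  ] in top [473. 278.] | top orange [ 0.25  -0.071  0.3  ] in scene [156. 299.]
0.35 scene orange [ 0.304 -0.053  0.35 ] in top [528. 262.] | top orange [ 0.243 -0.048  0.35 ] in scene [130. 248.]
0.4 scene orange [ 0.297 -0.099  0.4  ] in top [593. 242.] | top orange [ 0.237 -0.026  0.4  ] in scene [102. 192.]
0.45 scene orange [ 0.29  -0.144  0.45 ] in top [670. 219.] | top orange [ 0.231 -0.003  0.45 ] in scene [ 71. 129.]
0.5 scene orange [ 0.283 -0.189  0.5  ] in top [763. 192.] | top orange [0.225 0.019 0.5  ] in scene [35. 58.]
0.55 scene orange [ 0.276 -0.234  0.55 ] in top [877. 158.] | top orange [0.219 0.042 0.55 ] in scene [ -4. -21.]
0.6 scene orange [ 0.269 -0.279  0.6  ] in top [1021.  115.] | top orange [0.213 0.064 0.6  ] in scene [ -49. -110.]
[273.82204943 528.78429269] bolts rail [(0, [359.0, 614.0]), (0.1, [321.0, 541.0]), (0.2, [276.0, 457.0]), (0.3, [224.0, 357.0]), (0.4, [160.0, 237.0]), (0.5, [83.0, 91.0])]
[[371.64829954   0.         317.00625669]
 [  0.         371.64829954 237.7461825 ]
 [  0.           0.           1.        ]] [[-1.28285785e-03  9.58952056e-01  2.83565352e-01  7.93305084e-02]
 [ 9.99998968e-01  1.04670271e-03  9.84319189e-04 -8.15126894e-04]
 [ 6.47106288e-04  2.83566322e-01 -9.58952409e-01 -1.66535810e-01]
 [ 0.00000000e+00  0.00000000e+00  0.00000000e+00  1.00000000e+00]]
```

View pics/wrist0.png

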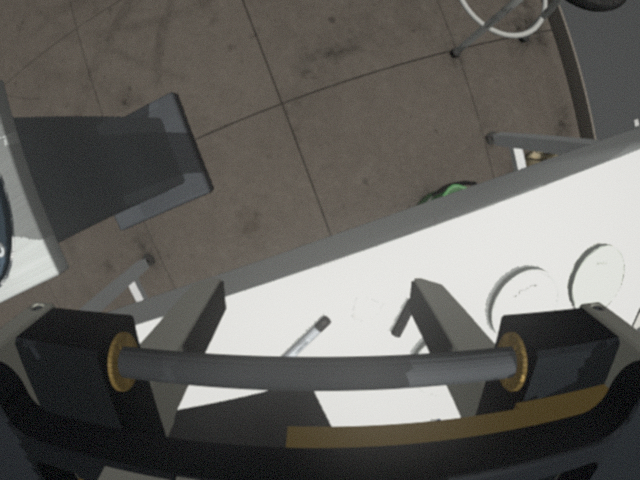

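The frame sits above and to the right of the path, clear of it. Long rack: centre (0.505, 0.0245), yaw −7.8°. I'll start moving.

Call:
{"api": "carry_out", "payload": {"travel": [[-25,-22,4],[-55,-48,8],[-90,-79,13],[-125,-110,18],[-160,-140,24],[-195,-171,30],[-230,-202,36],[-265,-232,42],[-295,-259,47],[-316,-277,50]], "turn": [-0.02,-0.04,-0.06,-0.09,-0.11,-0.13,-0.15,-0.17,-0.19,-0.21], "grip": 0.29}}

```text
t: 1.75
tool_pos: [0.3907, 0.1472, 0.1685]
tool_rot: [-3.142, 0.0, 3.004]
ft_force: [0.2, 0.5, -0.2]
finger_gap: 0.0599
grip_force: 0.0
```

Call:
{"api": "carry_out", "payload": {"travel": [[-10,-13,8],[-25,-34,22],[-42,-57,40],[-60,-80,56],[-72,-97,66],[-79,-107,70],[-79,-107,70]], "turn": [0,0,0,0,0,0,0]}}

```text
t: 2.45
tool_pos: [0.4539, 0.0318, 0.0984]
tool_rot: [-3.142, -0.0, 3.003]
ft_force: [-0.0, 0.4, 0.8]
finger_gap: 0.0601
grip_force: 0.0
```

```bash
python3 - <<'E'
from h import *
st=bot.sense();print(st["tool_pos"],st["tool_rot"],st["effort"].round(1))
w=bot.get_image("wrist");s=bot.get_image("scene")
o=np.hstack([cv2.resize(w["frame"],(400,300)),s["frame"][180:480,220:620]]);cv2.imwrite("pics/w1.png",np.vstack([o]))
E
```

```text
[0.45387204 0.03183855 0.09841996] [-3.14151613e+00 -4.47188311e-04  3.00329156e+00] [ -1.6 -41.3 -21.2  -0.1  -0.1  -0.4]
```

View pics/w1.png

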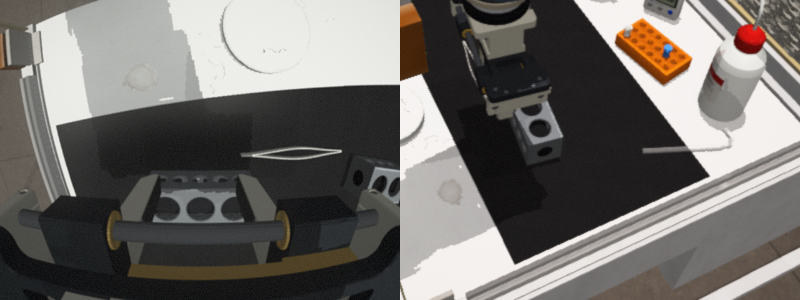

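The gripper is centred behind the near side of the rack. I'll lower it and close in.

Call:
{"api": "carry_out", "payload": {"travel": [[0,0,15],[0,0,35],[0,0,50],[0,0,58],[0,0,58],[-6,0,58],[-12,0,58],[-16,0,58],[-18,0,58],[-18,0,58]], "turn": [0,0,0,0,0,0,0,0,0,0]}}

```text
t: 3.55
tool_pos: [0.4717, 0.03, 0.0407]
tool_rot: [3.142, 0.0, 3.005]
ft_force: [-0.2, -0.2, -0.2]
finger_gap: 0.06
grip_force: 0.0
```

Call:
{"api": "carry_out", "payload": {"travel": [[-3,0,0],[-6,0,-3],[-9,0,-6.5],[-12,0,-9.5],[-15.5,0,-12],[-19,0,-14.5],[-23,0,-17],[-27,0,-19],[-31,0,-20.5],[-35,0,-22]], "turn": [0,0,0,0,0,0,0,0,0,0]}}

```text
t: 4.55
tool_pos: [0.5065, 0.0253, 0.0628]
tool_rot: [3.142, 0.0, 3.005]
ft_force: [-0.6, 0.3, 0.6]
finger_gap: 0.0601
grip_force: 0.1
```

```bash
python3 - <<'E'
from h import *
st=bot.sense();print(st["tool_pos"],st["ft_force"].round(2))
w=bot.get_image("wrist");s=bot.get_image("scene")
o=np.hstack([cv2.resize(w["frame"],(400,300)),cv2.resize(s["frame"][220:370,280:480],(400,300))]);cv2.imwrite("pics/w2.png",np.vstack([o]))
E
```

```text
[0.50652626 0.02528391 0.06275198] [-0.64  0.26  0.62]
```

View pics/w2.png

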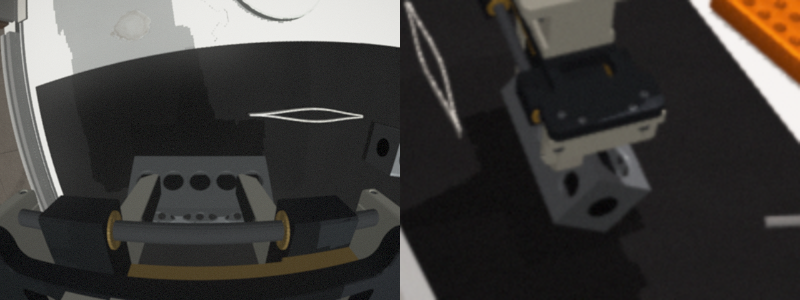

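The rack is tilted about 40°, pivoting cleanly with both fingers on it. I'll push it past balance.

Call:
{"api": "carry_out", "payload": {"travel": [[-3,0,-1],[-6,0,-1.5],[-9,0,-2],[-12,0,-2.4],[-15,0,-2.4],[-18,0,-2.4],[-20,0,-2.4],[-20,0,-2.4],[-20,0,-10],[-10,0,-25]], "turn": [0,0,0,0,0,0,0,0,0,0]}}

```text
t: 5.65
tool_pos: [0.516, 0.0239, 0.0876]
tool_rot: [-3.141, -0.001, 3.005]
ft_force: [0.0, 0.1, 0.4]
finger_gap: 0.0598
grip_force: 0.0
```

Call:
{"api": "carry_out", "payload": {"travel": [[20,0,-10],[50,0,-15],[75,0,-15],[75,0,-15]], "turn": [0,0,0,0]}}

```text
t: 6.05
tool_pos: [0.4393, 0.0346, 0.1031]
tool_rot: [-3.141, -0.001, 3.005]
ft_force: [0.5, 0.2, -0.8]
finger_gap: 0.0598
grip_force: 0.0
```

```bash
python3 - <<'E'
from h import *
st=bot.sense();print(st["tool_pos"],st["ft_force"].round(2))
t=bot.get_image("top");s=bot.get_image("scene")
a=cv2.resize(t["frame"][150:255,320:460],(560,420))[:, :400] if 0 else cv2.resize(t["frame"][170:245,330:430],(400,300))
o=np.hstack([a,cv2.resize(s["frame"][230:350,300:420],(400,400))[:300]]) if 0 else None
c=np.zeros((480,800,3),np.uint8);c[:300,:400]=a;c[:,400:]=cv2.resize(s["frame"][230:350,300:400],(400,480));cv2.imwrite("pics/c3.png",c)
for n,p in(("t",t),("s",s)):
    for d in bot.pinpoint(p,"long_rack_mid")[:2]:print(n,d,atz(p,d["at"],.027).round(4))
E
```

```text
[0.43926732 0.03455303 0.10308702] [ 0.51  0.22 -0.82]
s {'at': [382.6, 285.6], 'p': 0.59} [0.557  0.0247 0.027 ]
```

View pics/c3.png

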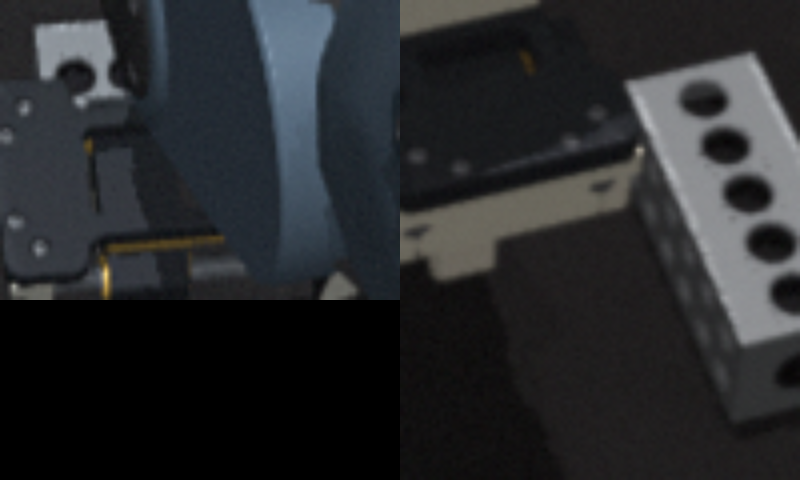

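The first roll is done: the five-hole side is on top and the small-hole side faces the robot. Next I'll locate the near top edge.

```bash
python3 - <<'E'
from h import *
s=bot.get_image("scene")
W=[atz(s,c,.052) for c in((356.25,250.5),(384.5,316.25),(388,243))];print(np.round(W,4));d=W[0]-W[1];print(np.linalg.norm(d),np.degrees(np.arctan2(d[1],d[0])),np.linalg.norm(W[2]-W[0]),"near mid",(W[0]+W[1])/2)
E
```

```text
[[ 0.5417  0.0816  0.052 ]
 [ 0.5242 -0.0366  0.052 ]
 [ 0.5911  0.0749  0.052 ]]
0.11955738301167829 81.56794507079152 0.049883713809466004 near mid [0.53292112 0.02249684 0.052     ]
```

Call:
{"api": "carry_out", "payload": {"travel": [[-15,0,10],[-35,0,30],[-50,0,48],[-58,0,58],[-60,0,61],[-66,0,61],[-72,0,61],[-77,0,61],[-79,0,61],[-79,0,61]], "turn": [0,0,0,0,0,0,0,0,0,0]}}

```text
t: 7.3
tool_pos: [0.5203, 0.0234, 0.042]
tool_rot: [3.142, 0.001, 3.005]
ft_force: [-0.2, -0.3, 0.4]
finger_gap: 0.0602
grip_force: 0.0
```

Call:
{"api": "carry_out", "payload": {"travel": [[-3,0,0],[-5,0,0],[-8,0,-3],[-11,0,-6.5],[-14,0,-9.5],[-17.5,0,-12],[-21,0,-14.5],[-25,0,-17],[-29,0,-19],[-33,0,-20.5]], "turn": [0,0,0,0,0,0,0,0,0,0]}}

```text
t: 8.3
tool_pos: [0.5531, 0.0189, 0.0623]
tool_rot: [3.142, 0.0, 3.005]
ft_force: [-0.4, -0.6, -0.1]
finger_gap: 0.0604
grip_force: 0.2
```

Call:
{"api": "carry_out", "payload": {"travel": [[-4,0,-1.5],[-7.5,0,-2.5],[-11,0,-3],[-14,0,-3.5],[-17,0,-4],[-20,0,-4],[-23,0,-4],[-23,0,-4],[-22,0,-12],[-12,0,-25]], "turn": [0,0,0,0,0,0,0,0,0,0]}}

```text
t: 9.3
tool_pos: [0.5645, 0.0172, 0.0872]
tool_rot: [-3.142, -0.001, 3.005]
ft_force: [0.5, -1.5, -0.3]
finger_gap: 0.0597
grip_force: 0.0
```

Call:
{"api": "carry_out", "payload": {"travel": [[20,0,-10],[50,0,-25],[80,0,-40],[110,0,-55],[120,0,-60],[120,0,-60]], "turn": [0,0,0,0,0,0]}}

```text
t: 9.9
tool_pos: [0.4457, 0.0337, 0.1482]
tool_rot: [3.141, 0.002, 3.005]
ft_force: [1.0, -0.3, -0.5]
finger_gap: 0.0598
grip_force: 0.0
```

```bash
python3 - <<'E'
from h import *
st=bot.sense();print(st["t"],st["tool_pos"],st["ft_force"].round(2))
t=bot.get_image("top");s=bot.get_image("scene")
o=np.hstack([cv2.resize(s["frame"][130:370,240:440],(500,600)),cv2.resize(t["frame"][170:270,190:290],(300,600)) ]);cv2.imwrite("pics/c4.png",o)
for n,p in(("t",t),("s",s)):
  for k in("long_rack_mid","short_rack_mid"):
    for d in bot.pinpoint(p,k)[:1]:print(n,k,d,atz(p,d["at"],.027).round(4))
E
```

```text
9.9 [0.44571219 0.03374909 0.14816483] [ 0.97 -0.29 -0.47]
t long_rack_mid {'at': [369.6, 167.7], 'p': 0.81} [0.6068 0.0104 0.027 ]
s long_rack_mid {'at': [417.7, 277.6], 'p': 0.85} [0.6108 0.016  0.027 ]
```

View pics/c4.png

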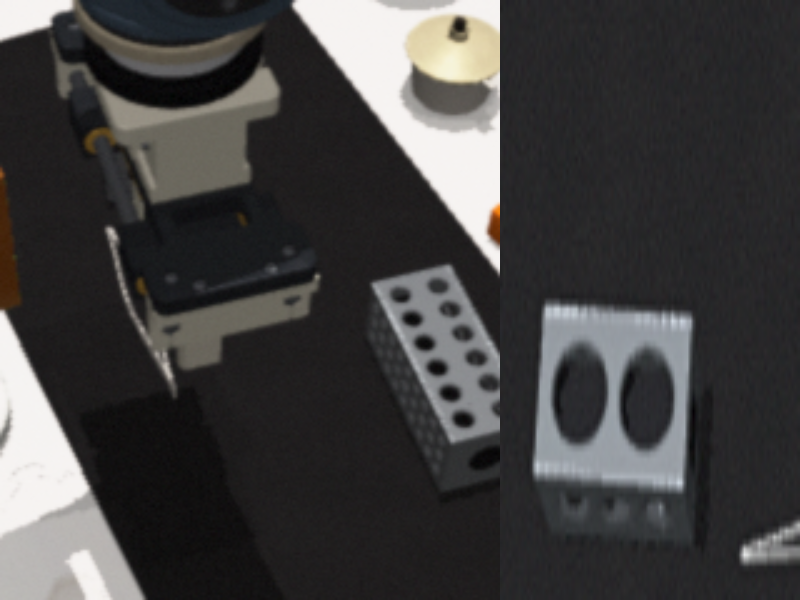

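The long rack lies flat at (0.608, 0.014) with the two rows of six small holes on top. The short rack has not moved and the robot is clear of both.

```bash
python3 -c "
from plant import bot
print(bot.job_done())"
```

```text
the job is handed in; nothing more can be done
None
```

The longer rack was rolled over twice on the bench and now lies flat with the two rows of six microtube holes on top; the shorter rack was left in place, and the job is handed in, about 10 s into the 42 s allowed.

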